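Index the weld fixture's support section by one hole

TASK

The support section on the weld fixture's rail has to sit one hole nearer to the flanged round hub. Pull the black plunger knob up until its pin is clear of the rail, slide the section to the very next hole on the hub's side and let the pin go fully home there. Do not let go: finish while still holding the knob with the pin engaged, and leave all the loose things on the plate where they are.

Things in the scene. Friction and masses are not known exactly. Their poses are not given: they have to be found in the camera images.
- fixture: aluminium tooling plate, 280 (x) x 480 (y) x 20 mm thick, fixed to the table; origin: centre of its underside, z up. A square steel tube rail runs along fixture y over its centre. Low toggle clamps (under 75 mm tall) stand near three of the plate's corners
- rail_mid (a point): centre of the rail's top face, 70 mm above the table. The rail is 40 mm wide and 214 mm long, with a foot block (76 mm tall) at each end; along its top lie five 13 mm holes 36 mm apart, at -72, -36, 0, 36, 72 mm along fixture y from here
- section_top (a point): centre of the top of the sliding section, an aluminium sleeve round the rail, 50 mm long, 52 mm wide, top 76 mm above the table. It starts on the rail's middle hole; it carries a round support rung that points to fixture +x, and the spring plunger on its top
- section (a joint): position of the sliding section along fixture +y, in m; 0 is the middle hole where it starts, +0.036 and -0.036 are the next holes; end stops at +-0.080; about 2 N of friction and 0.6 kg; the pin, when in a hole, allows about 1.5 mm of play either way
- plunger (a joint): how far the plunger is pulled up, in m: 0 = pin fully home in a hole (tip 14 mm below the rail's top), 0.020 = up at its stop; above 0.014 the pin is clear and rides over the rail. A spring pushes it down with about 5 N at 0 and 10 N at 0.020. The pin is 10 mm thick with a round tip: over a hole it drops in by itself
- knob: the plunger's upright round black knob, 28 mm across and 28 mm tall, moving with the pin; origin: its centre, half-way up (111 mm above the table when the pin is home). Below it is an 8 mm stem and an 18 mm round housing whose top is 93 mm above the table. Pulling the knob sideways with the pin clear slides the section
- hub: the workpiece: turned steel hub standing upright, round flange 72 mm across and 12 mm thick at the bottom, round boss 38 mm across above it, 62 mm tall in all; origin: centre of its underside. It stands on the plate just past one end of the rail, at fixture y about +185 mm or -185 mm (either, differs between runs)
- block: plain square steel set-up block, 50 x 50 x 62 mm tall, standing on the plate past the other end of the rail; origin: centre of its underside; not to be disturbed
- offcut: short steel tube standing on the plate on the robot's side of the rail, 40 mm across, 40 mm tall; origin: centre of its underside; not to be disturbed
- screwdriver: screwdriver lying on the plate on the robot's side of the rail; origin: centre of its underside; not to be disturbed
- paste: small closed jar on the plate on the far side of the rail, 60 mm across, 60 mm tall; origin: centre of its underside; not to be disturbed

How it is judged:
By the outcome, as a careful person would: the job done as asked, in the order asked, and still so for the second after the job is handed in, while the arm keeps its last pose, push and grip.
It also fails if it takes over 35 s, if anything falls off the work surface, if the arm or the gripper's body presses on something with over 40 N, if the wrist force passes 120 N, or if a joint passes its speed limit or range.

ROBOT

A 6-joint arm with a two-finger parallel gripper is mounted at the origin on the work surface. World frame = base frame: x ahead of the robot, y to its left, z up, the work surface at z = 0. Lengths are in m, angles in rad, forces in N, time in s.
With the tool pointing down it reaches from about 0.3 to 0.775 m from the base axis. Payload 14.6 kg.
Tool frame: the origin (TCP) lies at the very end of the fingers, on their centre line; the grasp point (between the pads) lies 19 mm behind it; z points along the fingers, y is the direction in which the jaws open and shut (so a half turn about z gives the same grasp; the last joint's range is limited). The gripper opens to 85 mm and grips with 20 to 120 N. Pads are 22 mm wide; open, the fingers measure 114 mm over their backs; the gripper's body (76 mm by 85 mm) begins 54 mm behind the grasp point. The pads swing forward as they close: fully open they stand 13 mm farther back than shut.
Start: joints at [1.092, 0.3, 1.521, -0, 1.321, -0.067], TCP at [0.22, 0.504, 0.231] pointing down, gripper open.
Joint ranges: [-3.03, 3.03], [-0.79, 2.21], [0.23, 2.52], [-1.04, 4.18], [0, 3.07], [-2.55, 2.55]. Speed limits (rad/s): [2.22, 2.22, 2.57, 3.14, 3.14, 3.14].

INTERFACE

Orientations are given as a rotation vector (axis times angle).
In Python, from cell import ctrl gives the robot as it stands.
- The arm moves only by the shell command python3 -m pendant 'ROWS' [FORCE]. ROWS is JSON, a list of rows, each an object with "dp": the shift along the world's x, y, z in cm, a list of three; "rot": the turn, a rotation vector about the world's x, y, z in rad, a list of three; "gripper": the finger opening in cm, from 0 to 8.54. In form: [{"dp": [tx, ty, tz], "rot": [wx, wy, wz], "gripper": gripper}, ...]. A call has 1 to 8 rows; each row is the pose to reach, as a shift and turn from the pose commanded when the call began; what a row does not reach only later rows make up. A row lasts 1/12 s, in which the tool goes at most 41.7 mm and 7.16 degrees, less where a joint would pass 70% of its speed; a pose out of reach is approached as far as the arm can. A call with a gripper value outside its range is refused whole. The fingers move at their own pace and stop on an object; FORCE is the grip in N (left out, the last holds). Time passes only in rows, so rows that repeat a pose let the fingers close. It gives the time, the measured TCP pose, the force and the opening at its end, in the units of the state.
- ctrl.read_state(): the state, without advancing time (a new reading comes with each control period).
- ctrl.snapshot(name): name is "scene" or "top"; returns (picture, depth): 420x560x3 uint8, blue, green, red; 420x560 float32, m along the optical axis (not along the pixel's ray), 0 where there is no reading.
- ctrl.camera_model(name): a dict with "vertical_fov" (degrees; the focal length in pixels is half the picture's height over the tangent of half this angle, whatever the lens; pixels are square), "cx", "cy" (the principal point, pixels), "k1" (the pictures are not rectified: a ray, as slopes to the right and down, at radius r is drawn at 1 + k1 r^2 times it, then the intrinsics apply), "eye" and "attitude" of the camera in the world. Camera axes: x right, y up, looking along -z (the intrinsics and any distortion apply to the point x, -y, -z); pixel columns grow to the right and rows downward; lengths in m; the calibration is good to about 2 mm. A picture is of the moment at which its call begins. camera_model takes no time and is no camera call.
- ctrl.job_done(): hands the job in, once; it reports no verdict.
The state is a dict: "t": time; "joint_pos": joint angles; "joint_vel": joint speeds; "joint_efforts": joint torques, N m; "eef_pos": TCP position; "tool_rot": TCP orientation; "ft_force": force on the tool from outside, world axes, zero at the start; "moment": the same for the moment, N m; "grip_width": finger opening in m.
Only numpy, scipy, OpenCV 4.12 (cv2) and the standard library are available. Lean on these libraries where they do the work, as an engineer would, in place of code of your own. Each camera call takes 0.05 s, during which the arm holds its last target. There are 200 camera calls.

## Working session

There is one attempt and no reset: what is moved stays moved. The work goes in short steps, Python scripts to look and compute and a shell command to move; the robot and the scene stay as the last step left them, time stands still between calls to the robot, and variables do not carry over. Pictures are saved under pics/ and viewed, about 8 in all and at most 12, crops included, and the job is handed in when it is done.

```bash
mkdir -p pics; cat > h.py <<'E'
import numpy as np, cv2
from scipy.spatial.transform import Rotation as R
from cell import ctrl
def cam(n):
    m=ctrl.camera_model(n); f=210/np.tan(np.radians(m['vertical_fov'])/2)
    A=np.array(m['attitude'],float)
    if A.shape!=(3,3): A=(R.from_rotvec(A) if A.size==3 else R.from_quat(A)).as_matrix()
    return m,f,A
def ray(n,u,v):
    m,f,A=cam(n); d=np.array([(u-m['cx'])/f,(v-m['cy'])/f]); s=d.copy()
    for _ in range(20): s=d/(1+m['k1']*(s@s))
    return np.array(m['eye'],float),A@np.array([s[0],-s[1],-1])
def onz(n,u,v,z):
    e,d=ray(n,u,v); return e+d*(z-e[2])/d[2]
def dep(n,u,v,D):
    e,d=ray(n,u,v); return e+d*D
E
python3 - <<'E'
from h import *
for n in('scene','top'):
    p,d=ctrl.snapshot(n); cv2.imwrite(f'pics/{n}0.png',p); np.save(f'{n}0.npy',d); print(n,ctrl.camera_model(n))
print(ctrl.read_state())
E
```

```text
scene {'vertical_fov': 54.37380231586329, 'cx': 282.85549886722237, 'cy': 207.39888650525754, 'k1': -0.12150026968244416, 'eye': array([ 0.97903983, -0.21634909,  0.5819558 ]), 'attitude': array([0.74579496, 0.4022505 , 0.96604242])}
top {'vertical_fov': 51.45527569108872, 'cx': 274.0625364079685, 'cy': 213.3947181792233, 'k1': -0.08570688444294246, 'eye': array([0.39429005, 0.04322142, 0.9598311 ]), 'attitude': array([ 0.14812879, -0.15011867, -1.5546861 ])}
{'t': 0.1, 'joint_pos': array([ 1.09243373e+00,  3.00430082e-01,  1.52153193e+00,  5.94918249e-06,
        1.32068650e+00, -6.65927097e-02]), 'joint_vel': array([-0.00050865, -0.00346911, -0.00113305,  0.00065024, -0.00088506,
       -0.00089828]), 'joint_efforts': array([ 1.60474658e-03, -5.44369376e+01, -3.62377596e+01, -4.62384008e-06,
        2.96393700e-03,  1.86403230e-05]), 'eef_pos': array([0.22002798, 0.50384101, 0.2307646 ]), 'tool_rot': array([-6.42189722e-01, -3.07495919e+00,  1.59477095e-03]), 'ft_force': array([-0.56594376,  0.18284609,  0.09471688]), 'moment': array([-0.0206793 , -0.00230509, -0.00437006]), 'grip_width': 0.08535131648652017}
```

View pics/scene0.png

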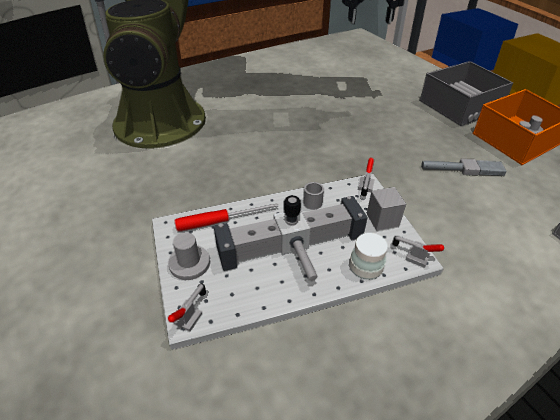

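View pics/top0.png

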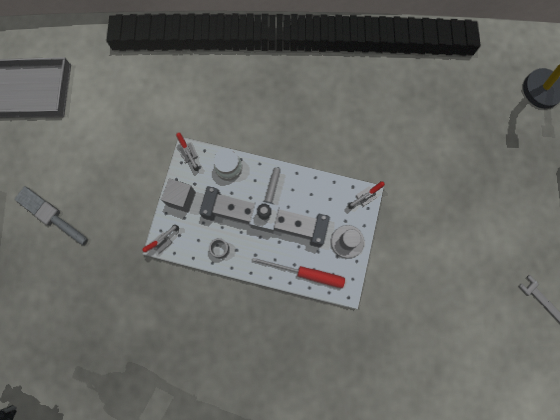

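The scene view shows the knob at (292,207), the hub left at (188,255) and the block right at (386,208). In the top view the knob is at (264,211), the hub at (347,240), the block at (178,194), and the foot blocks at (209,204) and (320,230).

```bash
python3 - <<'E'
from h import *
p=cv2.imread('pics/top0.png'); D=np.load('top0.npy')
# dark blobs near feet and knob
g=p.max(2)
m=(g<75).astype(np.uint8); m[:130]=0;m[310:]=0;m[:,:140]=0;m[:,390:]=0
n,l,s,c=cv2.connectedComponentsWithStats(m)
for i in range(1,n):
    if s[i,4]>60: print(c[i],s[i],onz('top',*c[i],.076).round(4), onz('top',*c[i],.125).round(4))
# points from depth by height
H,W=D.shape; P=np.zeros((H,W,3))
for v in range(120,320):
    for u in range(130,400):
        P[v,u]=dep('top',u,v,D[v,u])
z=P[...,2]
def seg(lo,hi,name):
    m=((z>lo)&(z<hi)).astype(np.uint8)
    n,l,s,c=cv2.connectedComponentsWithStats(m)
    for i in range(1,n):
        if s[i,4]>40:
            q=P[l==i]; print(name,c[i].round(1),s[i,4],q.mean(0).round(4),q.min(0).round(3),q.max(0).round(3))
seg(.073,.08,'feet/section');seg(.11,.14,'knob');seg(.057,.066,'62 tops')
m=((z>.015)&(z<.025)).astype(np.uint8)
pts=P[m>0][:,:2].astype(np.float32); print('plate',cv2.minAreaRect(pts))
p=cv2.imread('pics/scene0.png');Ds=np.load('scene0.npy')
m=(p.max(2)<60).astype(np.uint8);m[:180]=0;m[225:]=0;m[:,:275]=0;m[:,310:]=0
n,l,s,c=cv2.connectedComponentsWithStats(m); 
for i in range(1,n):
    if s[i,4]>60:
        print('scene knob',c[i],s[i],onz('scene',*c[i],.111),dep('scene',*c[i],Ds[int(c[i][1]),int(c[i][0])]))
E
```

```text
[183.85849057 201.69339623] [163 187  32  25 212] [0.5872 0.2312 0.076 ] [0.5765 0.2207 0.125 ]
[219.30348259 214.04477612] [200 190  49  34 201] [0.5618 0.1562 0.076 ] [0.5525 0.1499 0.125 ]
[263.67768595 212.25619835] [257 204  14  16 121] [0.5666 0.0645 0.076 ] [0.5571 0.0633 0.125 ]
[291.13181818 234.80454545] [250 225  73  22 220] [0.5202 0.0076 0.076 ] [0.5132 0.0096 0.125 ]
[343.75675676 244.01351351] [339 235  14  15  74] [ 0.5023 -0.1001  0.076 ] [ 0.4963 -0.0921  0.125 ]Traceback (most recent call last):
  File "<stdin>", line 13, in <module>
  File "h.py", line 16, in dep
    e,d=ray(n,u,v); return e+d*D
        ~~~^^^^^^^
  File "h.py", line 10, in ray
    m,f,A=cam(n); d=np.array([(u-m['cx'])/f,(v-m['cy'])/f]); s=d.copy()
          ~~~^^^
  File "h.py", line 5, in cam
    m=ctrl.camera_model(n); f=210/np.tan(np.radians(m['vertical_fov'])/2)
ValueError: time passes only in moves, steps and waits
```

```bash
cat > h.py <<'E'
import numpy as np, cv2
from scipy.spatial.transform import Rotation as R
from cell import ctrl
C={}
def cam(n):
    if n not in C: C[n]=ctrl.camera_model(n)
    return C[n]
def ray(n,u,v):
    m=cam(n); f=210/np.tan(np.radians(m['vertical_fov'])/2)
    K=np.array([[f,0,m['cx']],[0,f,m['cy']],[0,0,1]])
    q=np.stack([np.ravel(u),np.ravel(v)],1).astype(float)[:,None]
    s=cv2.undistortPoints(q,K,np.array([m['k1'],0,0,0.]))[:,0]
    return np.array(m['eye']),np.c_[s[:,0],-s[:,1],-np.ones(len(s))]@R.from_rotvec(m['attitude']).as_matrix().T
def onz(n,u,v,z):
    e,d=ray(n,u,v); return (e+d*((z-e[2])/d[:,2])[:,None]).squeeze()
def cloud(n,D):
    v,u=np.mgrid[:420,:560]; e,d=ray(n,u,v); P=(e+d*D.reshape(-1,1)).reshape(420,560,3); P[D==0]=np.nan; return P
def segs(P,lo,hi,name,amin=40,box=(.3,.8,-.3,.4)):
    x,y,z=np.moveaxis(P,2,0)
    m=((z>lo)&(z<hi)&(x>box[0])&(x<box[1])&(y>box[2])&(y<box[3])).astype(np.uint8)
    n,l,s,c=cv2.connectedComponentsWithStats(m)
    for i in range(1,n):
        if s[i,4]>amin:
            q=P[l==i]; r=cv2.minAreaRect(q[:,:2].astype(np.float32)*1000)
            print(name,c[i].round(1),s[i,4],'mean',q.mean(0).round(4),'rect mm',np.round(r[0],1),np.round(r[1],1),round(r[2],1))
E
python3 - <<'E'
from h import *
for n in('top','scene'):
    P=cloud(n,np.load(n+'0.npy'))
    segs(P,.072,.081,n+' feet/sec',25);segs(P,.095,.14,n+' knob',25);segs(P,.122,.13,n+' knobtop',10);segs(P,.057,.066,n+' 62');segs(P,.066,.0715,n+' rail')
    segs(P,.014,.026,n+' plate',5000)
E
```

```text
top feet/sec [226.2 160.6] 380 mean [0.6762 0.1453 0.0792] rect mm [677.9 145.8] [52.9 51.1] 28.2
top feet/sec [186.1 197.1] 41 mean [0.5966 0.2265 0.0777] rect mm [599.1 228.4] [ 9. 49.] 73.3
top feet/sec [208.7 201.1] 358 mean [0.5891 0.1793 0.0758] rect mm [589.6 178.8] [28.1 62. ] 76.0
top feet/sec [264.6 216.4] 422 mean [0.5581 0.0624 0.0757] rect mm [561.7  63. ] [54.3 52.6] 75.8
top feet/sec [320.2 228.8] 343 mean [ 0.5333 -0.0521  0.0758] rect mm [534. -51.] [27.1 62.1] 77.6
top feet/sec [347.7 233.8] 34 mean [ 0.5229 -0.108   0.0798] rect mm [ 523.8 -107. ] [14.4 21.2] 68.0
top feet/sec [348.4 243.9] 38 mean [ 0.5023 -0.1091  0.0788] rect mm [ 503.2 -109.1] [34.3 13.6] 63.9
top knob [264.  211.2] 192 mean [0.5598 0.0627 0.1223] rect mm [560.7  62.9] [27.6 27.6] 0.7
top knobtop [263.9 210.3] 139 mean [0.561  0.0629 0.1249] rect mm [560.9  62.8] [25.9 23.5] 1.0
top 62 [272.6 185.3] 180 mean [0.6287 0.0468 0.0594] rect mm [629.1  47.8] [17.4 80.4] 77.5
top 62 [375.3 188. ] 45 mean [ 0.6249 -0.1725  0.0611] rect mm [ 624.9 -172.7] [11.5 21.6] 37.5
top 62 [218.5 247.5] 97 mean [0
[... 2087 characters left out ...]
.1 31.6] 26.7
scene rail [328.8 216.3] 723 mean [0.5838 0.1311 0.0699] rect mm [586.2 138.7] [103.9  58.8] 77.8
scene rail [257.5 232.6] 856 mean [0.5532 0.0025 0.0698] rect mm [554.2  23.7] [133.7  50.9] 72.3
scene rail [186.4 251.8] 48 mean [ 0.5299 -0.1185  0.0684] rect mm [ 527.4 -119. ] [37.3 16. ] 74.2
scene rail [438.5 246.9] 42 mean [0.7396 0.2486 0.0691] rect mm [740.  248.8] [15.5  9.4] 25.0
scene rail [368.1 257.8] 56 mean [0.6942 0.1297 0.0691] rect mm [693.6 132.1] [47.9 17.2] 45.3
scene rail [172.5 316.8] 62 mean [ 0.635  -0.1831  0.0691] rect mm [ 634.1 -182.6] [10.  15.9] 23.6
scene plate [276.9 266.9] 18493 mean [0.5965 0.019  0.0204] rect mm [564.7  63.6] [481.1 283. ] 76.4
```

Both views agree: the knob is at about (0.563, 0.0625), the rail heading is 76.45°, and the hub is on the world −y side. The 36 mm step is therefore (−0.84, −3.50) cm. I'll approach with the jaws along the rail, which needs a turn of +0.175 rad.

```bash
python3 -m pendant '[{"dp":[2.4,-3.1,0],"rot":[0,0,0.04],"gripper":8},{"dp":[4.8,-6.2,0],"rot":[0,0,0.08],"gripper":8},{"dp":[7.2,-9.3,0],"rot":[0,0,0.12],"gripper":8},{"dp":[9.6,-12.4,0],"rot":[0,0,0.15],"gripper":7},{"dp":[12,-15.5,0],"rot":[0,0,0.175],"gripper":7},{"dp":[14.4,-18.6,0],"rot":[0,0,0.175],"gripper":6},{"dp":[16.8,-21.7,0],"rot":[0,0,0.175],"gripper":6},{"dp":[19.2,-24.8,0],"rot":[0,0,0.175],"gripper":6}]' 40
python3 -m pendant '[{"dp":[2.4,-3.1,0],"rot":[0,0,0],"gripper":6},{"dp":[4.8,-6.2,0],"rot":[0,0,0],"gripper":6},{"dp":[7.2,-9.3,0],"rot":[0,0,0],"gripper":6},{"dp":[9.6,-12.4,0],"rot":[0,0,0],"gripper":6},{"dp":[12,-15.5,0],"rot":[0,0,0],"gripper":6},{"dp":[14,-18,0],"rot":[0,0,0],"gripper":6},{"dp":[15.1,-19.3,0],"rot":[0,0,0],"gripper":6},{"dp":[15.1,-19.3,0],"rot":[0,0,0],"gripper":6}]'
python3 -c "
from h import *
s=ctrl.read_state();print(s['eef_pos'],R.from_rotvec(s['tool_rot']).as_matrix().round(4),s['joint_pos'].round(2))"
```

```text
t: 0.77
eef_pos: [0.4128, 0.2542, 0.2312]
tool_rot: [-0.371, -3.119, 0.0]
ft_force: [0.8, -0.3, -0.4]
grip_width: 0.0597
t: 1.43
eef_pos: [0.5645, 0.0602, 0.2304]
tool_rot: [-0.376, -3.118, 0.001]
ft_force: [-0.4, -0.7, -0.5]
grip_width: 0.06
[0.56447962 0.06017381 0.23039415] [[-9.713e-01  2.378e-01 -1.000e-03]
 [ 2.378e-01  9.713e-01 -4.000e-04]
 [ 9.000e-04 -7.000e-04 -1.000e+00]] [ 0.04  0.34  1.47 -0.    1.33 -1.29]
```

```bash
python3 -m pendant '[{"dp":[-0.1,0.2,-2.5],"rot":[0,0,0],"gripper":6},{"dp":[-0.1,0.2,-5],"rot":[0,0,0],"gripper":6},{"dp":[-0.1,0.2,-7.5],"rot":[0,0,0],"gripper":6},{"dp":[-0.1,0.2,-9.5],"rot":[0,0,0],"gripper":6},{"dp":[-0.1,0.2,-11.5],"rot":[0,0,0],"gripper":6},{"dp":[-0.1,0.2,-12.7],"rot":[0,0,0],"gripper":6},{"dp":[-0.1,0.2,-13.3],"rot":[0,0,0],"gripper":6},{"dp":[-0.1,0.2,-13.3],"rot":[0,0,0],"gripper":6}]'
python3 - <<'E'
from h import *
a=[]
for n in('scene','top'):
    p,d=ctrl.snapshot(n)
    a.append(cv2.resize(p[150:270,220:340] if n=='scene' else p[150:270,205:325],(400,400),interpolation=cv2.INTER_CUBIC))
cv2.imwrite('pics/g1.png',np.hstack(a)); print(ctrl.read_state()['eef_pos'])
E
```

```text
t: 2.1
eef_pos: [0.5616, 0.0652, 0.0974]
tool_rot: [-0.37, -3.118, 0.0]
ft_force: [-0.5, -0.6, -0.4]
grip_width: 0.0602
[0.56249804 0.06518323 0.09917716]
```

View pics/g1.png

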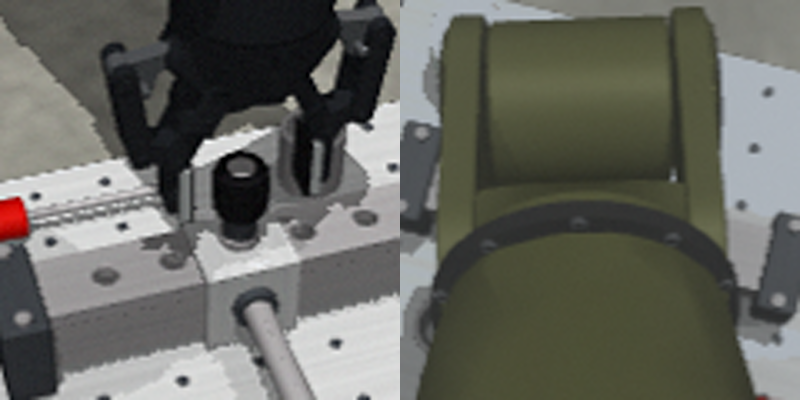

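The crop shows the fingers either side of the knob: tips at about (180,215) and (320,190), knob bottom at (238,228). They may sit a little toward the robot, so I'll check with depth.

```bash
python3 - <<'E'
from h import *
p,D=ctrl.snapshot('scene'); P=cloud('scene',D); np.save('s2.npy',P)
segs(P,.1,.107,'a',3,(.45,.65,-.05,.2));segs(P,.107,.118,'b',5,(.45,.65,-.05,.2));segs(P,.122,.128,'top',5,(.45,.65,-.05,.2))
E
```

```text
a [290.5 213.9] 48 mean [0.5722 0.0562 0.1036] rect mm [571.8  57.3] [27.  11.1] 56.6
b [312.2 203.2] 46 mean [0.5774 0.096  0.1132] rect mm [575.6  95.4] [19.3 13.8] 28.7
b [291.3 209.6] 89 mean [0.5719 0.0575 0.1126] rect mm [569.8  58.1] [29.3 16.7] 49.5
b [273.7 212.9] 31 mean [0.5646 0.028  0.1135] rect mm [563.8  27.3] [13.  4.] 42.6
top [312.9 197.8] 34 mean [0.577  0.0967 0.1249] rect mm [574.9  95.4] [20.8 13.5] 27.6
top [291.8 201.1] 151 mean [0.5661 0.0619 0.1252] rect mm [565.   62.2] [26.  25.2] 23.5
top [272.2 207.4] 28 mean [0.5623 0.0266 0.1249] rect mm [560.8  25.2] [21.   7.5] 25.5
```

```bash
python3 -m pendant '[{"dp":[0.2,-0.2,-0.3],"rot":[0,0,0],"gripper":6},{"dp":[0.2,-0.2,-0.3],"rot":[0,0,0],"gripper":4},{"dp":[0.2,-0.2,-0.3],"rot":[0,0,0],"gripper":3},{"dp":[0.2,-0.2,-0.3],"rot":[0,0,0],"gripper":2.5},{"dp":[0.2,-0.2,-0.3],"rot":[0,0,0],"gripper":2},{"dp":[0.2,-0.2,-0.3],"rot":[0,0,0],"gripper":2},{"dp":[0.2,-0.2,-0.3],"rot":[0,0,0],"gripper":2},{"dp":[0.2,-0.2,-0.3],"rot":[0,0,0],"gripper":2}]' 60
python3 -m pendant '[{"dp":[0,0,0],"rot":[0,0,0],"gripper":2},{"dp":[0,0,0],"rot":[0,0,0],"gripper":2},{"dp":[0,0,0],"rot":[0,0,0],"gripper":2},{"dp":[0,0,0],"rot":[0,0,0],"gripper":2}]'
```

```text
t: 2.92
eef_pos: [0.5643, 0.063, 0.0958]
tool_rot: [0.371, 3.119, 0.0]
ft_force: [-1.9, -0.5, 6.0]
grip_width: 0.0266
t: 3.25
eef_pos: [0.5643, 0.063, 0.0958]
tool_rot: [0.371, 3.119, 0.0]
ft_force: [-2.3, -0.9, 5.0]
grip_width: 0.0261
```

```bash
python3 -m pendant '[{"dp":[0,0,0.2],"rot":[0,0,0],"gripper":2},{"dp":[0,0,0.4],"rot":[0,0,0],"gripper":2},{"dp":[0,0,0.7],"rot":[0,0,0],"gripper":2},{"dp":[0,0,1.0],"rot":[0,0,0],"gripper":2},{"dp":[0,0,1.3],"rot":[0,0,0],"gripper":2},{"dp":[0,0,1.6],"rot":[0,0,0],"gripper":2},{"dp":[0,0,1.75],"rot":[0,0,0],"gripper":2},{"dp":[0,0,1.75],"rot":[0,0,0],"gripper":2}]'
python3 - <<'E'
from h import *
p,D=ctrl.snapshot('scene'); P=cloud('scene',D)
cv2.imwrite('pics/g2.png',cv2.resize(p[160:270,230:360],(780,660)[:2] if 0 else (709,600),interpolation=cv2.INTER_CUBIC))
segs(P,.072,.081,'sec',100,(.5,.62,0,.12));segs(P,.136,.15,'knobtop',10,(.5,.62,0,.12)); print(ctrl.read_state()['ft_force'])
E
```

```text
t: 3.92
eef_pos: [0.5641, 0.063, 0.1128]
tool_rot: [-0.371, -3.12, 0.0]
ft_force: [5.3, -1.1, -10.2]
grip_width: 0.0265
sec [291.1 223.2] 542 mean [0.5688 0.0604 0.0762] rect mm [564.2  63.3] [50.9 53.9] 74.7
knobtop [293.  194.9] 296 mean [0.5699 0.0613 0.1421] rect mm [565.4  62.7] [53.9 27. ] 76.2
[ 5.23172174  0.04570871 -9.6832143 ]
```

View pics/g2.png

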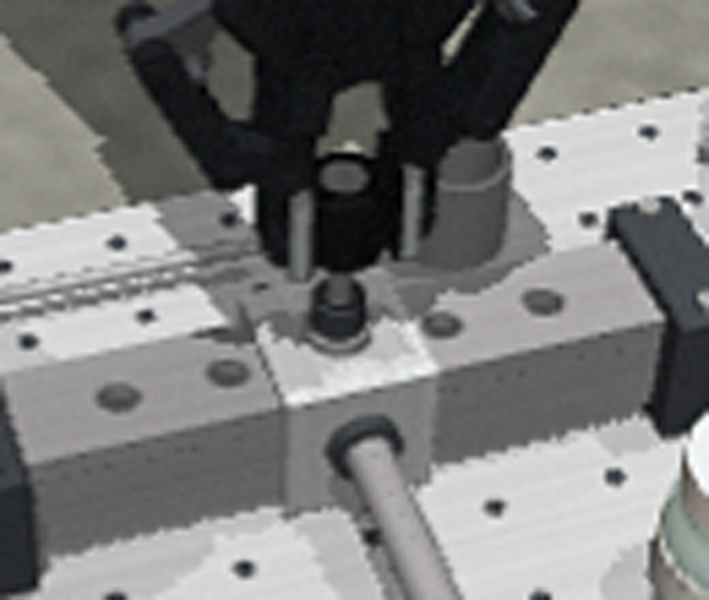

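The knob (340,210 in the crop) is between the pads, the stem is exposed and the knob top is at z 0.142. That is 17 mm up at −10 N, so the pin is clear. Now I'll slide.

```bash
python3 -m pendant '[{"dp":[-0.1,-0.4,0],"rot":[0,0,0],"gripper":2},{"dp":[-0.24,-1.0,0],"rot":[0,0,0],"gripper":2},{"dp":[-0.38,-1.6,0],"rot":[0,0,0],"gripper":2},{"dp":[-0.53,-2.2,0],"rot":[0,0,0],"gripper":2},{"dp":[-0.67,-2.8,0],"rot":[0,0,0],"gripper":2},{"dp":[-0.79,-3.3,0],"rot":[0,0,0],"gripper":2},{"dp":[-0.84,-3.5,0],"rot":[0,0,0],"gripper":2},{"dp":[-0.84,-3.5,0],"rot":[0,0,0],"gripper":2}]'
python3 -m pendant '[{"dp":[0,0,0],"rot":[0,0,0],"gripper":2},{"dp":[0,0,0],"rot":[0,0,0],"gripper":2}]'
python3 - <<'E'
from h import *
p,D=ctrl.snapshot('scene'); P=cloud('scene',D); cv2.imwrite('pics/g3.png',p)
segs(P,.072,.081,'sec',100,(.5,.62,-.03,.12));segs(P,.136,.15,'knobtop',10,(.5,.62,-.03,.12)); print(ctrl.read_state()['ft_force'],ctrl.read_state()['eef_pos'])
E
```

```text
t: 4.63
eef_pos: [0.5556, 0.0275, 0.1125]
tool_rot: [-0.372, -3.119, 0.0]
ft_force: [4.5, -2.6, -10.2]
grip_width: 0.0263
t: 4.8
eef_pos: [0.5556, 0.0276, 0.1125]
tool_rot: [-0.371, -3.119, 0.001]
ft_force: [4.6, -3.7, -10.1]
grip_width: 0.0266
sec [271.  227.7] 559 mean [0.5602 0.0252 0.0763] rect mm [555.7  28. ] [50.6 53.9] 75.1
knobtop [271.7 199.3] 300 mean [0.5611 0.0264 0.1419] rect mm [556.7  27.5] [53.5 27.4] 77.8
[ 4.55245649 -2.46460024 -9.59740429] [0.55563369 0.02763825 0.11246526]
```

The section moved 36.3 mm by depth and 36.4 mm by TCP. Now I'll lower the pin.

```bash
python3 -m pendant '[{"dp":[0,0,-0.2],"rot":[0,0,0],"gripper":2},{"dp":[0,0,-0.4],"rot":[0,0,0],"gripper":2},{"dp":[0,0,-0.6],"rot":[0,0,0],"gripper":2},{"dp":[0,0,-0.8],"rot":[0,0,0],"gripper":2},{"dp":[0,0,-0.8],"rot":[0,0,0],"gripper":2}]'
python3 -m pendant '[{"dp":[0,0,-0.2],"rot":[0,0,0],"gripper":2},{"dp":[0,0,-0.4],"rot":[0,0,0],"gripper":2},{"dp":[0,0,-0.6],"rot":[0,0,0],"gripper":2},{"dp":[0,0,-0.8],"rot":[0,0,0],"gripper":2},{"dp":[0,0,-0.9],"rot":[0,0,0],"gripper":2},{"dp":[0,0,-0.95],"rot":[0,0,0],"gripper":2},{"dp":[0,0,-0.95],"rot":[0,0,0],"gripper":2}]'
python3 - <<'E'
from h import *
p,D=ctrl.snapshot('scene'); P=cloud('scene',D)
cv2.imwrite('pics/g4.png',cv2.resize(p[160:270,210:340],(709,600),interpolation=cv2.INTER_CUBIC))
segs(P,.072,.081,'sec',100,(.5,.62,-.03,.12));segs(P,.120,.15,'knobtop',10,(.5,.62,-.03,.12));segs(P,.1205,.131,'knobtop',10,(.5,.62,-.03,.12)); s=ctrl.read_state();print(s['ft_force'],s['eef_pos'])
E
```

```text
t: 5.27
eef_pos: [0.5557, 0.0278, 0.1042]
tool_rot: [-0.371, -3.119, 0.001]
ft_force: [5.0, -2.6, -7.6]
grip_width: 0.0263
t: 5.85
eef_pos: [0.5559, 0.0281, 0.0958]
tool_rot: [0.371, 3.119, 0.0]
ft_force: [-0.2, -2.4, 2.4]
grip_width: 0.0263
sec [271.6 229.6] 472 mean [0.5648 0.0237 0.0763] rect mm [555.9  27.7] [51.1 53.4] 77.2
knobtop [271.8 203.6] 545 mean [0.5629 0.0257 0.1343] rect mm [557.5  27.6] [91.8 30.2] 76.4
knobtop [271.7 206.6] 251 mean [0.5606 0.0268 0.1253] rect mm [557.   27.5] [53.  29.3] 83.0
[ 0.42878153 -2.11974094  2.98305695] [0.55589619 0.02809374 0.09580503]
```

View pics/g4.png

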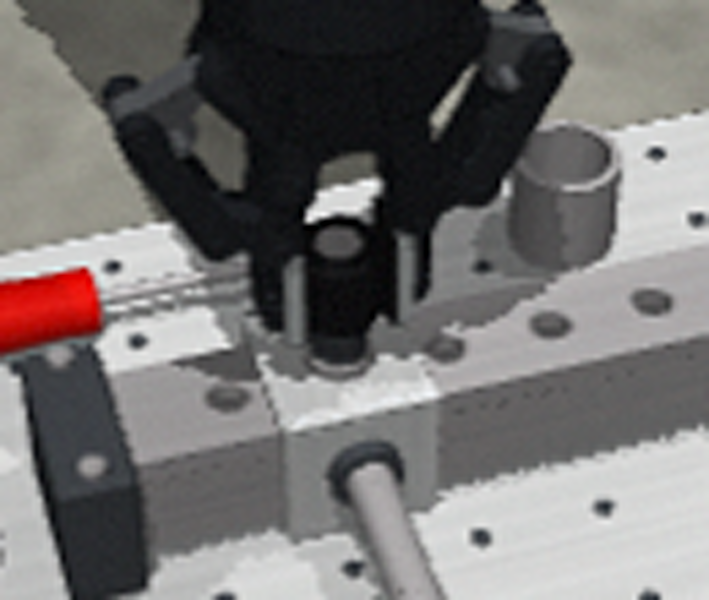

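The crop shows the knob (340,280) sitting down on its housing. One free hole is left on the hub side (228,398) and three on the other (445,348; 550,325; 652,302), so the section is at the next hole. I'll press 1 mm more to make sure the pin is home, then check the knob height.

```bash
python3 -m pendant '[{"dp":[0,0,-0.05],"rot":[0,0,0],"gripper":2},{"dp":[0,0,-0.1],"rot":[0,0,0],"gripper":2},{"dp":[0,0,-0.1],"rot":[0,0,0],"gripper":2},{"dp":[0,0,-0.1],"rot":[0,0,0],"gripper":2}]'
python3 - <<'E'
from h import *
p,D=ctrl.snapshot('scene'); P=cloud('scene',D)
P0=cloud('scene',np.load('scene0.npy'))
for Q,c in((P0,(.5645,.062)),(P,(.556,.0275))):
    r=np.hypot(Q[...,0]-c[0],Q[...,1]-c[1]); m=(r<.007)&(Q[...,2]>.11)&(Q[...,2]<.15); z=Q[m][:,2]; print(m.sum(),np.percentile(z,[5,25,50,75,95]).round(4))
for Q,n in((P0,'before'),(P,'after')):
    segs(Q,.072,.081,n,100); segs(Q,.057,.063,n+' 62',60)
print(ctrl.read_state()['ft_force'])
E
```

```text
t: 6.23
eef_pos: [0.5561, 0.0282, 0.0957]
tool_rot: [0.371, 3.118, 0.001]
ft_force: [-4.1, -0.5, 13.6]
grip_width: 0.0264
39 [0.1247 0.1254 0.1259 0.1267 0.1271]
40 [0.1241 0.1253 0.126  0.1265 0.1271]
before [386.8 205.3] 144 mean [0.6208 0.2349 0.0767] rect mm [616.4 233.3] [68.5 35.8] 27.9
before [353.7 208.4] 357 mean [0.5952 0.1776 0.0761] rect mm [593.6 178.8] [27.1 62.2] 77.9
before [290.5 224. ] 500 mean [0.57   0.0584 0.0762] rect mm [563.8  62.9] [50.2 55.2] 76.3
before [223.7 237.6] 412 mean [ 0.5392 -0.0542  0.0761] rect mm [537.5 -53.5] [24.6 60.9] 76.3
before [370.6 246.1] 580 mean [0.6828 0.1427 0.0792] rect mm [680.4 144.6] [50.8 52.8] 49.1
before 62 [313.4 188.5] 111 mean [0.4977 0.1578 0.0597] rect mm [497.6 158.1] [37.3 39.7] 55.8
before 62 [385.1 211.8] 87 mean [0.6208 0.2347 0.0603] rect mm [617.4 233.2] [67.6 33.7] 30.4
before 62 [338.3 226.2] 129 mean [0.6054 0.1374 0.0601] rect mm [603.6 136.1] [102.4  11.9] 69.1
before 62 [291.5 251.4] 467 mean [0.6107 0.0346 0.0595] rect mm [605.6   4.2] [128.3  88.5] 63.7
before 62 [368.4 260.7] 80 mean [0.694  0.1327 0.059
[... 213 characters left out ...]
62.1] 77.1
after [271.8 229.6] 469 mean [0.5647 0.0241 0.0762] rect mm [556.9  29.3] [55.2 52.9] 77.8
after [223.7 237.7] 415 mean [ 0.5393 -0.0543  0.0761] rect mm [535.9 -52.6] [25.5 65. ] 76.2
after [370.9 246.1] 577 mean [0.6831 0.143  0.0792] rect mm [680.8 145.3] [51.6 51.8] 71.2
after 62 [314.  188.9] 100 mean [0.4993 0.1583 0.0595] rect mm [499.2 158.6] [35.7 40. ] 38.7
after 62 [385.1 212. ] 82 mean [0.6209 0.2347 0.0599] rect mm [616.6 232.4] [68.3 33.9] 27.0
after 62 [292.1 248.4] 601 mean [0.6058 0.0408 0.0596] rect mm [629.1  60.1] [236.2  92.6] 76.3
after 62 [368.8 260.6] 78 mean [0.6942 0.1334 0.0595] rect mm [692.2 137.3] [49.4 21.6] 52.1
[-3.44744563 -0.62700164 13.7799784 ]
```

```bash
python3 -c "
from h import *
print(ctrl.job_done()); s=ctrl.read_state(); print(s['t'],s['grip_width'],s['ft_force'])"
```

```text
the job is handed in; nothing more can be done
None
the job is handed in; nothing more can be done
```

The section now sits one hole nearer the hub, with the pin fully home and the gripper still holding the knob. I handed it in at about 6.3 s of the 35 s allowed.

**What I did:** I gripped the knob with the jaws along the rail and raised it 17 mm, reading about 10 N of spring pull. I then slid the section 36 mm towards the hub, which is on the fixture −y side, and lowered the pin and pressed it home.

**Last checks:**
- **Slide:** the section moved 36.3 mm by camera depth and 36.4 mm by the arm's own reading. The picture shows one free hole on the hub side and three on the other.
- **Pin:** the knob top is at 0.126 m, the same height as at the start. The arm meets a firm stop there, with about 14 N of push.
- **Grip:** the fingers read 26.4 mm open on the 28 mm knob, steady throughout.
- **Loose things:** the block and the jar read within 1 mm of where they were. The offcut read 1.5 mm different, which I put down to noise because fewer of its pixels were visible; the gripper never came down near it. I did not re-measure the hub or the screwdriver at the end.

I did not tug the section sideways to test the pin, and the hand-in gave no verdict.

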